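Lock a lidded pan into the deli's holding dock

TASK

Push the lidded steel pan along the holding dock until it sits fully home and flush against the back stop. Then flip both latch levers inwards, past their centre, so that each snaps all the way down across the front of the pan. Only push with the fingers: do not lift or tip the pan, and leave the other things on the counter where they are.

Things in the scene. Friction and masses are not known exactly. Their poses are not given: they have to be found in the camera images.
- dock: Low metal stand fixed to the counter. Origin on the counter under it; +x from its open front to the back stop, +y left, z up. Base x -140 to 120 mm, y +-130 mm; flat deck 30 mm up. Back stop: upright plate, front face at x = 100 mm, 105 mm high. Side rails up to z = 50 mm, inner faces at y = +-86 mm, from x = -60 mm on. A latch post at each front corner, up to z = 74 mm.
- pan: Loose lidded steel pan, about 0.5 kg (slides at 3 to 9 N), on the deck between the rails, pulled 30 to 70 mm forward. Origin: centre of its underside. Rim 162 (x) by 176 (y) mm, at 61 to 65 mm height, 8 mm out from the walls; lid to 71 mm, with a 28 mm black knob, top at 95 mm. Fully home its rim touches the stop, origin at dock x = 19 mm. More than 7 mm short, its rim blocks the levers.
- lever_left (a joint): Left latch lever (dock +y side), rad. 0 = open, leaning 40 degrees outwards (to dock +y); 0.70 upright; 2.27 = fully locked, level, pointing inwards across the pan's front, 65 mm above the counter. An over-centre spring drives it back to 0 below about 0.85 and on to 2.27 above 0.9; pushing it over takes up to 4 N at the knob.
- lever_right (a joint): Right latch lever (dock -y side), mirror image of the left one: 0 = open, leaning 40 degrees outwards (to dock -y), 0.70 = upright, 2.27 = fully locked. Same spring.
- pivot_left (a point): Pivot of the left lever, at dock x = -80, y = +103, z = 65 mm; its axis is parallel to dock x.
- pivot_right (a point): Pivot of the right lever, at dock x = -80, y = -103, z = 65 mm; its axis is parallel to dock x.
- lever_left_knob (a point): Centre of the black ball knob, 22 mm across, at the end of the left lever, 80 mm from its pivot; the lever is a 10 mm round bar. Open, the knob is 126 mm above the counter, upright 145 mm.
- lever_right_knob (a point): Centre of the 22 mm black ball knob at the end of the right lever, 80 mm from its pivot.
- tongs: Bystander: steel serving tongs, 230 mm long, lying flat 12 mm high in front of the dock. Origin at their middle.
- spoon: Bystander: serving spoon, 240 mm long, lying to the right of the dock. Origin near its middle.
- sauce_cup: Bystander: small white open cup, 64 mm wide, 35 mm high, close by the left side of the dock.
- spice_jar: Bystander: small jar, 48 mm wide, 75 mm high, close by the right side of the dock.
- tub: Bystander: black takeaway tub, 160 x 120 x 45 mm, left of the dock.
- squeeze_bottle: Bystander: yellow squeeze bottle, 60 mm wide, 160 mm high, far right.
- lid_stack: Bystander: stack of round grey lids, 110 mm wide, 40 mm high, far left.
There are look-alikes about, which are no part of the job. Leave any green or orange look-alike of the pan alone.

How it is judged (in metres and radians):
On the way, in this order (a step that is already met when the one before it is completed fails the run):
1. the pan is home against the back stop (x of pan in the frame of dock above 0.015 m and angle between the x axis of pan and the x axis of dock, either way round below 0.06 rad and angle between pan's own z axis and vertical below 0.05 rad), for 0.1 s.
2. one latch lever has snapped into its locked position (value of joint any of lever_left, lever_right above 2.15 rad), for 0.1 s.
3. both latch levers are locked (value of joint each of lever_left, lever_right above 2.15 rad), for 0.1 s.
At the end, for the whole second after the job is handed in: The pan stands on the deck within 4 mm of the back stop, square to the dock within 0.06 rad, upright and at rest, and both levers are locked (joint above 2.15 rad) (all of step 1 and all of step 3 and linear speed of pan below 0.01 m/s and height (world z) of pan below 0.036 m); the robot touches nothing.
It fails at once if the pan is lifted more than 12 mm off the deck or tipped more than 0.25 rad (height (world z) of pan above 0.042 m or angle between pan's own z axis and vertical above 0.25 rad).
It fails at once if a bystander is moved more than 30 mm (distance of any of tongs, spoon, sauce_cup, spice_jar, tub, squeeze_bottle, lid_stack from where it was at the start of the episode above 0.03 m).
It also fails if it takes over 59 s, if anything falls off the work surface, if the arm or the gripper's body presses on something with over 40 N, if the wrist force passes 120 N, or if a joint passes its speed limit or range.

ROBOT

A 6-joint arm with a two-finger parallel gripper is mounted at the origin on the work surface. World frame = base frame: x ahead of the robot, y to its left, z up, the work surface at z = 0. Lengths are in mm, angles in rad, forces in N, time in s.
With the tool pointing down it reaches from about 400 to 825 mm from the base axis. Payload 7 kg.
Tool frame: the origin (TCP) lies at the very end of the fingers, on their centre line; the grasp point (between the pads) lies 19 mm behind it; z points along the fingers, y is the direction in which the jaws open and shut (so a half turn about z gives the same grasp; the last joint's range is limited). The gripper opens to 88 mm and grips with 3 to 60 N. Pads are 19 mm wide; open, the fingers measure 130 mm over their backs; the gripper's body (78 mm by 193 mm) begins 47 mm behind the grasp point.
Start: joints at [1.436, 0.359, 0.012, 0, -1.224, -0.288], TCP at [276.969, 615.535, 226.561] pointing down, gripper open.
Joint ranges: [-3.07, 3.07], [-1.43, 2.12], [-1.02, 1.25], [-3.03, 1.67], [-3.05, -0], [-3.03, 3.03]. Speed limits (rad/s): [2.39, 2.39, 3.01, 3.14, 3.14, 3.14].

INTERFACE

Orientations are given as a unit quaternion [x, y, z, w].
In Python, from plant import bot gives the robot as it stands. Calls block until the motion is done:
- bot.move_ptp(position, orientation): joint-space move of the TCP to a pose.
- bot.line_to(position, velocity=150, ori=None): straight line of the TCP; ori=None keeps the orientation; velocity is the mean speed in mm/s.
- bot.move_joints(angles): joint-space move.
- bot.move_gripper(opening, force=None): finger opening in mm; force is the grip in N (None keeps the last); returns when the fingers have stopped.
- bot.pause(seconds).
- bot.solve_ik(position, orientation): joint angles nearest the present ones, or None.
- bot.read_state(): the state.
- bot.camera(name): name is "scene" or "top" or "wrist"; returns the picture (400x640x3 uint8, red, green, blue); there is no depth.
- bot.get_calibration(name): a dict with "fx", "fy", "cx", "cy" (pixels), "view" (4x4, takes a point from world to camera coordinates); the wrist camera has in their place "T_tool_cam" (4x4, takes a point from camera to tool coordinates, whose origin is the TCP and whose axes are the flange's). Camera axes: x right, y up, looking along -z (the intrinsics and any distortion apply to the point x, -y, -z); pixel columns grow to the right and rows downward; lengths in mm; the calibration is good to about 2 mm. A picture is of the moment at which its call begins: read the wrist's pose just before it. get_calibration takes no time and is no camera call.
A pose or a line that the arm cannot do raises bot.Unreachable and nothing moves.
- bot.close_job(): hands the job in, once; it reports no verdict.
The state is a dict: "t": time; "joint_pos": joint angles; "qvel": joint speeds; "tau": joint torques, N m; "tcp_pos": TCP position; "eef_rot": TCP orientation; "contact_force": force on the tool from outside, world axes, zero at the start; "moment": the same for the moment, N m; "width": finger opening in mm.
Only numpy, scipy, OpenCV 4.12 (cv2) and the standard library are available. Lean on these libraries where they do the work, as an engineer would, in place of code of your own. Each camera call takes 0.05 s, during which the arm holds its last target. There are 200 camera calls.

## Working session

There is one attempt and no reset: what is moved stays moved. The work goes in short steps, each a Python script; the robot and the scene stay as the last script left them, time stands still between calls to the robot, and variables do not carry over. Pictures are saved under pics/ and viewed, about 8 in all and at most 12, crops included, and the job is handed in when it is done.

```bash
ls; mkdir -p pics
python3 - <<'E'
from plant import bot
import cv2,numpy as np
for n in("top","scene"):
    cv2.imwrite(f"pics/{n}0.png",bot.camera(n)[:,:,::-1])
    c=bot.get_calibration(n);print(n,{k:(np.round(v,3).tolist()) if not isinstance(v,str) else v for k,v in c.items()})
print({k:np.round(v,3).tolist() for k,v in bot.read_state().items()})
print(bot.get_calibration("wrist"))
E
```

```text
pics
top {'fx': 428.393, 'fy': 428.393, 'cx': 331.006, 'cy': 196.243, 'view': [[-0.024, -0.999, -0.021, 22.887], [0.983, -0.027, 0.182, -475.363], [-0.182, -0.016, 0.983, -1414.157], [0.0, 0.0, 0.0, 1.0]]}
scene {'fx': 453.813, 'fy': 453.813, 'cx': 321.325, 'cy': 201.457, 'view': [[0.409, 0.913, -0.005, -217.085], [-0.662, 0.301, 0.686, 233.16], [0.628, -0.277, 0.727, -1729.729], [0.0, 0.0, 0.0, 1.0]]}
{'t': 0.1, 'joint_pos': [1.436, 0.359, 0.011, -0.0, -1.224, -0.288], 'qvel': [-0.002, -0.001, 0.003, 0.0, 0.002, 0.003], 'tau': [-0.001, -58.416, 29.375, 7.016, 0.01, -0.0], 'tcp_pos': [276.838, 615.13, 225.729], 'eef_rot': [0.978, -0.21, -0.0, 0.001], 'contact_force': [-0.481, -0.739, -0.307], 'moment': [0.005, 0.005, -0.05], 'width': 87.81}
{'fx': 277.9826088501514, 'fy': 277.9826088501514, 'cx': 317.9330151774722, 'cy': 197.33987566702638, 'T_tool_cam': array([[ 1.26852324e-04,  9.67048451e-01,  2.54592376e-01,
         6.82387289e+01],
       [ 9.99999963e-01, -6.16622870e-05, -2.64037367e-04,
         4.87815207e-01],
       [-2.39638178e-04,  2.54592400e-01, -9.67048423e-01,
        -1.58331088e+02],
       [ 0.00000000e+00,  0.00000000e+00,  0.00000000e+00,
         1.00000000e+00]])}
```

View pics/top0.png

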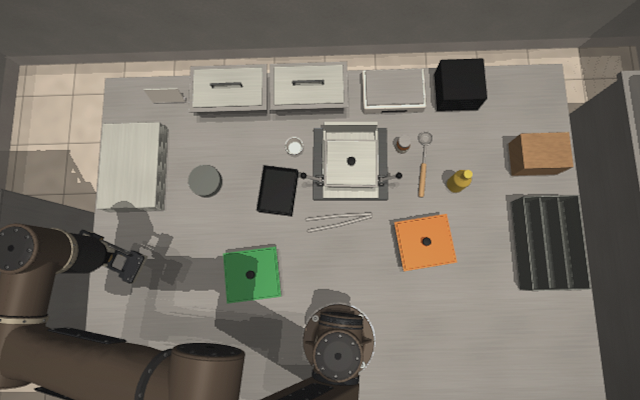

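View pics/scene0.png

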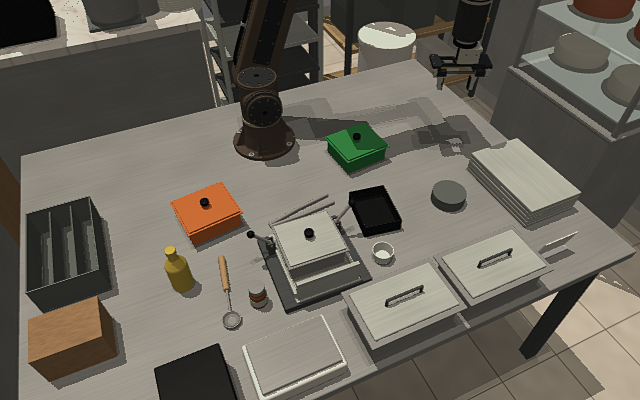

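Top view: the dock is at about (350,160) with its open front towards the robot. The lever knobs are at (303,175) and (399,176), and the pan knob is at (351,161). Pan candidates are the steel one in the dock (351,161), green (250,275), orange (427,241), and the handled steel boxes at (229,88) and (309,88). Only the dock one fits: steel, round knob, between the rails. I'll confirm it in an enlarged crop and measure the knobs by blobs in both views.

```bash
cat > h.py <<'E'
import numpy as np,cv2
from plant import bot
def ray(n,u,v,T=None):
    c=bot.get_calibration(n); d=np.array([(u-c['cx'])/c['fx'],-(v-c['cy'])/c['fy'],-1.])
    M=np.linalg.inv(c['view']) if T is None else T
    return M[:3,3],M[:3,:3]@d
def onz(n,u,v,z,T=None):
    o,d=ray(n,u,v,T); return o+d*(z-o[2])/d[2]
def proj(n,p,T=None):
    c=bot.get_calibration(n); V=c['view'] if T is None else np.linalg.inv(T); q=(V@np.r_[p,1])[:3]
    return np.array([c['cx']-c['fx']*q[0]/q[2],c['cy']+c['fy']*q[1]/q[2]])
def tri(a,b):
    (o1,d1),(o2,d2)=a,b
    s=np.linalg.lstsq(np.c_[d1,-d2],o2-o1,rcond=None)[0]
    p,q=o1+d1*s[0],o2+d2*s[1]; return (p+q)/2,np.linalg.norm(p-q)
def blobs(img,box,th=40,amin=8):
    x0,y0,x1,y1=box; m=(img[y0:y1,x0:x1].max(2)<th).astype(np.uint8)
    n,_,s,c=cv2.connectedComponentsWithStats(m)
    return [(s[i,4],np.round(c[i]+[x0,y0],1).tolist(),s[i,:4].tolist()) for i in range(1,n) if s[i,4]>=amin]
E
python3 - <<'E'
from h import *
t=cv2.imread('pics/top0.png');s=cv2.imread('pics/scene0.png')
a=cv2.resize(t[110:215,290:412],None,fx=3.2,fy=3.2,interpolation=cv2.INTER_CUBIC);b=cv2.resize(s[190:315,235:380],None,fx=2.7,fy=2.7,interpolation=cv2.INTER_CUBIC)
h=max(a.shape[0],b.shape[0]);f=lambda i:cv2.copyMakeBorder(i,0,h-i.shape[0],0,0,0)
cv2.imwrite('pics/crop0.png',np.hstack([f(a),f(b)]))
print(blobs(t,(296,165,312,185)),blobs(t,(390,165,408,185)),blobs(t,(340,150,362,172)))
print(blobs(s,(240,225,262,246)),blobs(s,(325,200,350,225)),blobs(s,(300,224,320,244)))
E
```

```text
[(np.int32(22), [296.3, 176.0], [0, 5, 2, 15]), (np.int32(21), [303.0, 175.0], [5, 8, 5, 5])] [(np.int32(21), [398.6, 175.2], [6, 8, 6, 5])] [(np.int32(17), [350.8, 159.5], [8, 7, 7, 8])]
[(np.int32(44), [250.2, 234.0], [7, 6, 8, 7])] [(np.int32(8), [338.0, 223.2], [11, 22, 5, 3])] [(np.int32(72), [308.4, 232.8], [4, 4, 10, 10])]
```

View pics/crop0.png

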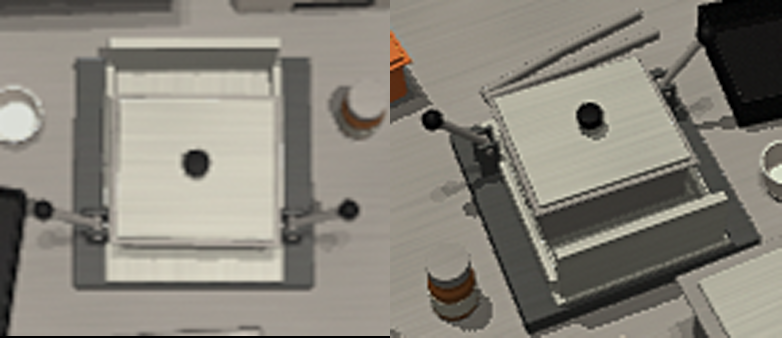

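The crop confirms it: steel pan with round knob, front rim overhanging the dock front, both levers open, and nothing on the lever paths. Next, locate the dock.

Run:
```python
from h import *
L=onz('top',303,175,126);R=onz('top',398.6,175.2,126)
print(L,R,np.linalg.norm(L-R),'expect 308.8')
print('R tri',tri(ray('top',398.6,175.2),ray('scene',250.2,234)))
print('panknob tri',tri(ray('top',350.8,160.2),ray('scene',308.4,232.8)))
y=(L-R)[:2];y/=np.linalg.norm(y);x=np.array([y[1],-y[0]]);D=(L+R)[:2]/2+80*x
print('dock',D,'yaw',np.arctan2(x[1],x[0]))
for d in([-140,130,5],[-140,-130,5],[120,130,5],[120,-130,5],[100,86,105],[100,-86,105]):
    w=np.r_[D+d[0]*x+d[1]*y,d[2]];print(d,proj('top',w).round(1))
# dark base mask rectangle
t=cv2.imread('pics/top0.png');c=t[120:206,306:394]
m=((c.max(2)>45)&(c.max(2)<95)).astype(np.uint8);m=cv2.morphologyEx(m,cv2.MORPH_OPEN,np.ones((3,3)))
ys,xs=np.nonzero(m);r=cv2.minAreaRect(np.c_[xs+306,ys+120].astype(np.float32));print(cv2.boxPoints(r).round(1).tolist(),r)
print('pan knob in dock:',[((onz('top',350.8,160.2,88)[:2]-D)@x),((onz('top',350.8,160.2,88)[:2]-D)@y)])
```

```text
[533.10835426  98.35966502 126.        ] [ 523.53485473 -210.45396046  126.        ] 308.9619833840454 expect 308.8
R tri (array([ 523.3238654 , -210.45124531,  126.78801471]), np.float64(0.23156413107862653))
panknob tri (array([579.68644252, -59.31706664, 118.74689546]), np.float64(2.199934274782628))
dock [608.28318996 -58.52602862] yaw -0.030990971935983068
[-140, 130, 5] [312.6 199.7]
[-140, -130, 5] [387.2 200. ]
[120, 130, 5] [313.7 128.7]
[120, -130, 5] [386.  128.6]
[100, 86, 105] [324.9 124.3]
[100, -86, 105] [376.1 124.3]
[[313.0, 128.0], [387.0, 128.0], [387.0, 184.0], [313.0, 184.0]] ((350.0, 156.0), (56.0, 74.0), 90.0)
pan knob in dock: [np.float64(-19.84889625160954), np.float64(-1.3947085468822926)]
```

The fit is good: predicted base corners match to about 1 px. The pan knob triangulates to z≈119, so pan heights count from its underside and the rim is at z≈91–95. Pushing at rim height could tip it, so I'll push the wall at z≈65 with the fingers tilted 30° and open, giving two contacts.

```bash
cat >> h.py <<'E'
from scipy.spatial.transform import Rotation as Ro
D=np.array([608.3,-58.5]);YAW=-0.031
X=np.array([np.cos(YAW),np.sin(YAW)]);Y=np.array([-X[1],X[0]])
def W(x,y,z): return np.r_[D+x*X+y*Y,z]
def inD(p): p=np.asarray(p);return np.r_[(p[:2]-D)@X,(p[:2]-D)@Y,p[2]].round(1)
def ori(tilt=0,flip=False):  # tool z down, tipped tilt deg towards dock +x; tool y along dock y
    r=Ro.from_euler('z',YAW)*Ro.from_euler('y',-tilt,degrees=True)*Ro.from_euler('x',180,degrees=True)
    return (r*Ro.from_euler('z',180,degrees=True) if flip else r).as_quat()
def st():
    s=bot.read_state();f=np.array(s['contact_force']);return s['t'].__round__(2),inD(s['tcp_pos']),np.r_[f[:2]@X,f[:2]@Y,f[2]].round(1)
E
python3 - <<'E'
from h import *
print('z axis',Ro.from_quat(ori(30)).apply([0,0,1]))
print('pan knob',inD(onz('top',350.8,160.2,118)))
for f in(0,1):
  for p in((-160,0,250),(-160,0,60),(-60,0,60)):
    q=bot.solve_ik(W(*p),ori(30,f));print(f,p,None if q is None else np.round(q,2))
E
```

```text
z axis [ 0.49975977 -0.01549752 -0.8660254 ]
pan knob [-28.1  -0.7 118. ]
0 (-160, 0, 250) [ 0.52 -0.4  -0.97  0.48 -0.6   0.68]
0 (-160, 0, 60) None
0 (-60, 0, 60) None
1 (-160, 0, 250) [ 0.52 -0.4  -0.97  0.48 -0.6  -2.46]
1 (-160, 0, 60) None
1 (-60, 0, 60) None
```

Run:
```python
from h import *
for tilt in(30,25,20,15,10,0):
  for z in(75,60,50):
    print(tilt,z,[x for x in range(-170,-50,10) if bot.solve_ik(W(x,0,z),ori(tilt)) is not None],[x for x in range(-170,-50,10) if bot.solve_ik(W(x,0,z),ori(tilt,1)) is not None])
```

```text
30 75 [] []
30 60 [] []
30 50 [] []
25 75 [] []
25 60 [] []
25 50 [] []
20 75 [-70, -60] [-70, -60]
20 60 [] []
20 50 [] []
15 75 [-160, -150, -140, -130, -120, -110, -100, -90, -80, -70, -60] [-160, -150, -140, -130, -120, -110, -100, -90, -80, -70, -60]
15 60 [-140, -130, -120, -110, -100, -90, -80, -70, -60] [-140, -130, -120, -110, -100, -90, -80, -70, -60]
15 50 [-130, -120, -110, -100, -90, -80, -70, -60] [-130, -120, -110, -100, -90, -80, -70, -60]
10 75 [-170, -160, -150, -140, -130, -120, -110, -100, -90, -80, -70, -60] [-170, -160, -150, -140, -130, -120, -110, -100, -90, -80, -70, -60]
10 60 [-170, -160, -150, -140, -130, -120, -110, -100, -90, -80, -70, -60] [-170, -160, -150, -140, -130, -120, -110, -100, -90, -80, -70, -60]
10 50 [-170, -160, -150, -140, -130, -120, -110, -100, -90, -80, -70, -60] [-170, -160, -150, -140, -130, -120, -110, -100, -90, -80, -70, -60]
0 75 [-170, -160, -150, -140, -130, -120, -110, -100, -90, -80, -70, -60] [-170, -160, -150, -140, -130, -120, -110, -100, -90, -80, -70, -60]
0 60 [-170, -160, -150, -140, -130, -120, -110, -100, -90, -80, -70, -60] [-170, -160, -150, -140, -130, -120, -110, -100, -90, -80, -70, -60]
0 50 [-170, -160, -150, -140, -130, -120, -110, -100, -90, -80, -70, -60] [-170, -160, -150, -140, -130, -120, -110, -100, -90, -80, -70, -60]
```

Run:
```python
from h import *
o=ori(15,0);S=-126
for f in (0,1):
  print([ (q:=bot.solve_ik(W(x,0,z),ori(15,f))) is not None and np.round(q,2).tolist() for x,z in((S,150),(S,43),(-60,43))])
try:
    bot.move_ptp(W(S,0,220),o);print(st())
    bot.line_to(W(S,0,110),150);bot.pause(.3);print(st())
    bot.line_to(W(S,0,43),60);bot.pause(.3);print(st())
except bot.Unreachable as e: print('unreach',e,st())
b=bot.camera('scene');cv2.imwrite('pics/s1.png',cv2.resize(b[150:330,190:400,::-1],None,fx=3.3,fy=3.3,interpolation=cv2.INTER_CUBIC))
```

```text
[[0.37, -0.05, -0.78, 0.18, -0.6, 1.03], False, [0.3, 0.23, -0.83, 0.31, -0.27, 0.95]]
[[0.37, -0.05, -0.78, 0.18, -0.6, -2.11], False, [0.3, 0.23, -0.83, 0.31, -0.27, -2.19]]
(2.58, array([-125.6,    0.5,  220. ]), array([0.6, 0.1, 0.2]))
(3.77, array([-1.257e+02,  1.000e-01,  1.106e+02]), array([-0.1, -0.5, -0.1]))
unreach the arm cannot follow that straight line within its joint ranges (3.77, array([-1.257e+02,  1.000e-01,  1.106e+02]), array([-0.1, -0.5, -0.1]))
```

View pics/s1.png

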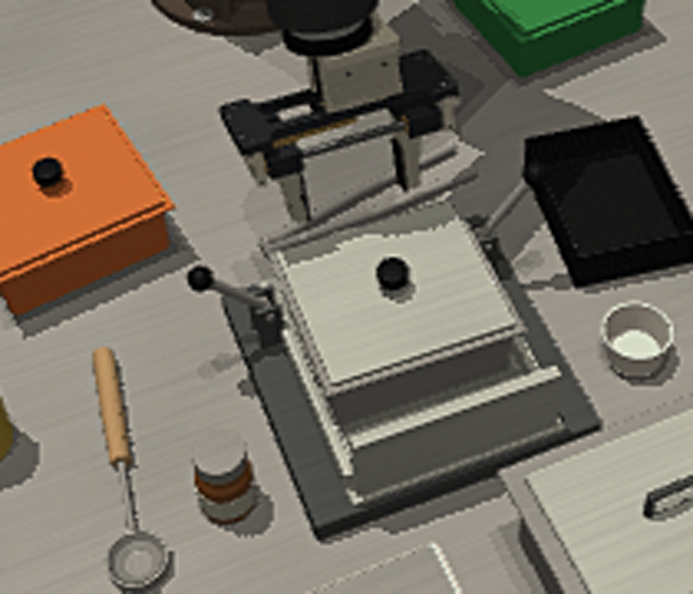

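Gripper is poised in front of the pan, nothing touched. I'll take the lowest reachable height and tilt, then start the push.

Run:
```python
from h import *
for tilt in (16,15,14,13):
  for z in (42,45,48,51,54): print(tilt,z,[x for x in range(-132,-56,4) if bot.solve_ik(W(x,0,z),ori(tilt)) is not None])
done=False
for tilt,x,z in((15,-126,46),(15,-126,48),(15,-126,50),(15,-124,50),(14,-126,46),(14,-126,48),(14,-126,50),(14,-124,50)):
    try: bot.line_to(W(x,0,z),60,ori(tilt));done=True;break
    except bot.Unreachable: pass
print(done,tilt,x,z);bot.pause(.3);print(st(),np.round(bot.read_state()['joint_pos'],2))
```

```text
16 42 [-100, -96, -92, -88, -84, -80, -76, -72, -68, -64, -60]
16 45 [-108, -104, -100, -96, -92, -88, -84, -80, -76, -72, -68, -64, -60]
16 48 [-112, -108, -104, -100, -96, -92, -88, -84, -80, -76, -72, -68, -64, -60]
16 51 [-116, -112, -108, -104, -100, -96, -92, -88, -84, -80, -76, -72, -68, -64, -60]
16 54 [-120, -116, -112, -108, -104, -100, -96, -92, -88, -84, -80, -76, -72, -68, -64, -60]
15 42 [-124, -120, -116, -112, -108, -104, -100, -96, -92, -88, -84, -80, -76, -72, -68, -64, -60]
15 45 [-128, -124, -120, -116, -112, -108, -104, -100, -96, -92, -88, -84, -80, -76, -72, -68, -64, -60]
15 48 [-132, -128, -124, -120, -116, -112, -108, -104, -100, -96, -92, -88, -84, -80, -76, -72, -68, -64, -60]
15 51 [-132, -128, -124, -120, -116, -112, -108, -104, -100, -96, -92, -88, -84, -80, -76, -72, -68, -64, -60]
15 54 [-132, -128, -124, -120, -116, -112, -108, -104, -100, -96, -92, -88, -84, -80, -76, -72, -68, -64, -60]
14 42 [-132, -128, -124, -120, -116, -112, -108, -104, -100, -96, -92, -88, -84, -80, -76, -72, -68, -64, -60]
14 45 [-132, -128, -124, -120, -116, -112, -108, -104
[... 378 characters left out ...]
8, -64, -60]
13 42 [-132, -128, -124, -120, -116, -112, -108, -104, -100, -96, -92, -88, -84, -80, -76, -72, -68, -64, -60]
13 45 [-132, -128, -124, -120, -116, -112, -108, -104, -100, -96, -92, -88, -84, -80, -76, -72, -68, -64, -60]
13 48 [-132, -128, -124, -120, -116, -112, -108, -104, -100, -96, -92, -88, -84, -80, -76, -72, -68, -64, -60]
13 51 [-132, -128, -124, -120, -116, -112, -108, -104, -100, -96, -92, -88, -84, -80, -76, -72, -68, -64, -60]
13 54 [-132, -128, -124, -120, -116, -112, -108, -104, -100, -96, -92, -88, -84, -80, -76, -72, -68, -64, -60]
True 15 -126 46
(5.33, array([-1.258e+02,  1.000e-01,  4.630e+01]), array([-0.1, -0. , -0.3])) [ 0.33  0.13 -1.01  0.44 -0.21  0.79]
```

Run:
```python
from h import *
x=-126
base=st()[2][0]
while x<-52:
    x+=5 if x<-76 else 1.5
    bot.line_to(W(x,0,46),25)
    t,p,f=st();print(t,p,f)
    if f[0]-base<-14: break
bot.pause(.2);print(st())
s=bot.camera('scene');t=bot.camera('top')
a=cv2.resize(t[110:215,290:412,::-1],None,fx=3.2,fy=3.2,interpolation=cv2.INTER_CUBIC);b=cv2.resize(s[170:315,235:380,::-1],None,fx=2.7,fy=2.7,interpolation=cv2.INTER_CUBIC)
h=max(a.shape[0],b.shape[0]);g=lambda i:cv2.copyMakeBorder(i,0,h-i.shape[0],0,0,0)
cv2.imwrite('pics/c2.png',np.hstack([g(a),g(b)]))
for bl in blobs(t,(335,135,365,170)): print('top',bl)
```

```text
5.68 [-1.207e+02  1.000e-01  4.600e+01] [ 1.  -0.7  0. ]
6.03 [-115.8    0.    45.9] [ 0.1  0.5 -0.6]
6.38 [-110.9    0.    46. ] [-1.2 -0.1 -0.6]
6.73 [-1.061e+02 -1.000e-01  4.580e+01] [-0.9 -1.5 -1. ]
7.08 [-1.007e+02  1.000e-01  4.610e+01] [-0.2  0.3 -0.6]
7.43 [-95.7   0.1  46.1] [-1.  -0.8 -0.3]
7.78 [-90.7   0.1  46.1] [-0.4 -0.7 -0.8]
8.13 [-85.7   0.1  46. ] [-0.4 -0.1 -0.6]
8.48 [-80.7   0.1  46.1] [-1.  -0.2 -0. ]
8.83 [-75.8   0.1  46. ] [-1.1 -0.1 -0.4]
9.08 [-74.6  -0.   46. ] [-2.7 -1.   0. ]
9.33 [-73.   -0.1  45.9] [-2.6 -1.9  0.7]
9.58 [-71.4  -0.   46. ] [-2.  -0.1  0.1]
9.83 [-69.8   0.1  46. ] [-2.  -1.1 -1.7]
10.08 [-68.2   0.1  46.1] [-1.8 -1.  -0.2]
10.33 [-66.8   0.1  46. ] [-1.1 -0.1 -0.8]
10.58 [-65.3   0.   46. ] [-0.1 -1.3 -0.4]
10.83 [-64.   -0.1  46. ] [-1.8 -1.   0.2]
11.08 [-63.7  -0.4  45.6] [-8.   0.1  4.3]
11.33 [-63.5  -0.8  45.2] [-14.4   3.    8.4]
(11.53, array([-63.5,  -0.8,  45.2]), array([-13.1,   2.2,   8.8]))
top (np.int32(19), [350.9, 145.9], [13, 8, 7, 8])
```

View pics/c2.png

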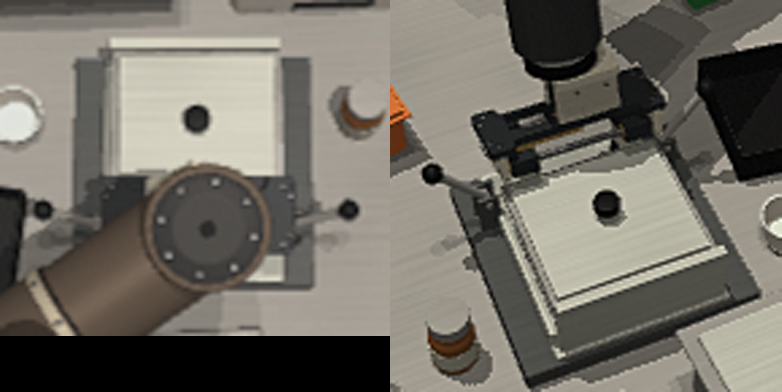

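The pan is visibly flush with the stop, and the contact force jumped at x=-63.5 as predicted (wall -54). I'll back off and measure, then do the left lever with closed, vertical fingers.

```bash
cat >> h.py <<'E'
def flip(sg):
    o=ori(0)
    bot.move_ptp(W(-80,sg*205,230),o); bot.line_to(W(-80,sg*205,114),150); print('pre',st())
    y=205
    while y>92:
        y-=8; bot.line_to(W(-80,sg*y,114),70); t,p,f=st(); print(t,p,f)
        if abs(f[1])>20: print('HIGH');break
    bot.pause(.3); bot.line_to(W(-80,sg*(y+6),235),150); print(st())
def snap(name):
    s=bot.camera('scene');t=bot.camera('top')
    a=cv2.resize(t[110:215,290:412,::-1],None,fx=3.2,fy=3.2,interpolation=cv2.INTER_CUBIC);b=cv2.resize(s[170:315,235:380,::-1],None,fx=2.7,fy=2.7,interpolation=cv2.INTER_CUBIC)
    h=max(a.shape[0],b.shape[0]);g=lambda i:cv2.copyMakeBorder(i,0,h-i.shape[0],0,0,0)
    cv2.imwrite(name,np.hstack([g(a),g(b)])); cv2.imwrite(name.replace('.png','_t.png'),t[:,:,::-1]); return t,s
E
python3 - <<'E'
from h import *
bot.line_to(W(-100,0,46),60);bot.line_to(W(-110,0,120),120)
bot.move_ptp(W(-120,60,230),ori(0));bot.move_gripper(0);print(st())
flip(1)
t,s=snap('pics/c3.png')
for bl in blobs(t,(335,135,365,155)): print(bl,inD(onz('top',*bl[1],118)))
E
```

```text
(15.29, array([-120.,   60.,  230.]), array([-1. , -1. ,  0.9]))
pre (16.87, array([-79.4, 205. , 115. ]), array([0.3, 0.1, 0.2]))
17.13 [-79.8 196.7 114.7] [ 0.7  0.4 -0.3]
17.4 [-80.  188.6 114.1] [0.5 0.5 0.7]
17.67 [-79.6 181.4 114.3] [-1.2  4.   1.2]
17.93 [-77.7 175.1 115.7] [0.8 9.  6.9]
18.2 [-76.4 167.7 116.7] [ 1.2  9.2 10.9]
18.47 [-78.  158.3 115.6] [1.  5.2 5.5]
18.73 [-79.2 149.3 114.6] [0.4 3.9 2.4]
19.0 [-80.3 140.6 113.7] [0.5 1.7 2.2]
19.27 [-80.5 132.5 113.6] [1.1 0.8 0.4]
19.53 [-80.4 124.5 113.7] [-0.1 -0.4 -0.8]
19.8 [-80.2 116.6 113.9] [-0.   0.7 -0. ]
20.07 [-80.1 108.6 114. ] [-0.4  0.2 -0.1]
20.33 [-80.  100.6 114. ] [-0.9 -0.2  0. ]
20.6 [-80.   92.6 114. ] [0.1 0.1 0.3]
20.87 [-80.   84.6 114. ] [0.4 0.3 0.1]
(22.12, array([-80.6,  90.9, 234. ]), array([ 0.3,  0.6, -0.7]))
(np.int32(10), [335.1, 147.2], [0, 8, 2, 9]) [ 16.1  51.  118. ]
```

View pics/c3.png

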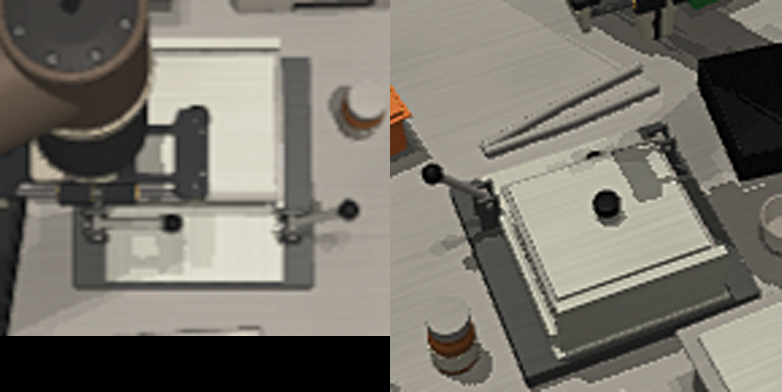

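The left lever lies level across the front (knob at crop (172,223)) and the pan is still home. Now the right lever, then clear the view.

Run:
```python
from h import *
flip(-1)
bot.move_ptp([277,500,260],ori(0));print(st())
t,s=snap('pics/c4.png')
print([ (b,inD(onz('top',*b[1],118))) for b in blobs(t,(335,135,365,160))])
print('locked knobs',[(b,inD(onz('top',*b[1],65))) for b in blobs(t,(335,172,368,190),50,5)])
print('expected',proj('top',W(-80,23,65)),proj('top',W(-80,-23,65)))
t0=cv2.imread('pics/top0.png')[:,:,::-1]
```

```text
pre (24.28, array([ -79.2, -204.9,  114.9]), array([ 0.7, -0.1, -0.4]))
24.55 [ -79.6 -196.6  114.8] [-0.3  0.4 -0.4]
24.82 [ -79.9 -188.6  114.2] [-0.3 -0.9 -0.2]
25.08 [ -80.  -180.8  114. ] [ 0.2 -0.7  0.2]
25.35 [ -78.9 -174.5  115.6] [ 0.2 -8.9  5.6]
25.62 [ -78.1 -167.   116.6] [ -0.9 -10.7  11.1]
25.88 [ -78.3 -158.   115.8] [ 1.4 -5.8  6.1]
26.15 [ -79.2 -149.3  114.8] [ 1.6 -3.4  2.2]
26.42 [ -80.1 -140.8  113.9] [ 0.8 -2.   2.1]
26.68 [ -80.3 -132.7  113.7] [ 0.3 -1.4  0.4]
26.95 [ -80.3 -124.7  113.7] [ 0.4 -0.9  0.1]
27.22 [ -80.1 -116.7  113.8] [-0.6  0.1  0.1]
27.48 [ -80.  -108.7  114. ] [-0.7 -0.3  0. ]
27.75 [ -80.  -100.6  114.1] [ 0.4 -0.3 -0.5]
28.02 [-80.  -92.6 114.1] [-0.3 -0.3  0. ]
28.28 [-80.  -84.6 114. ] [ 1.4  0.2 -0.3]
(29.54, array([-80.6, -90.9, 234. ]), array([ 0.2,  0.3, -1.4]))
(32.0, array([-347.8,  547.5,  260. ]), array([-0.6, -0.7,  0.9]))
[((np.int32(20), [350.8, 145.8], [13, 8, 7, 8]), array([ 21. ,  -0.7, 118. ]))]
locked knobs [((np.int32(20), [343.3, 179.2], [6, 5, 5, 5]), array([-79.9,  23.4,  65. ])), ((np.int32(22), [356.9, 179.1], [20, 5, 5, 5]), array([-79.4, -22.5,  65. ]))]
expected [343.41465095 179.23829244] [357.05716148 179.26980518]
```

View pics/c4.png

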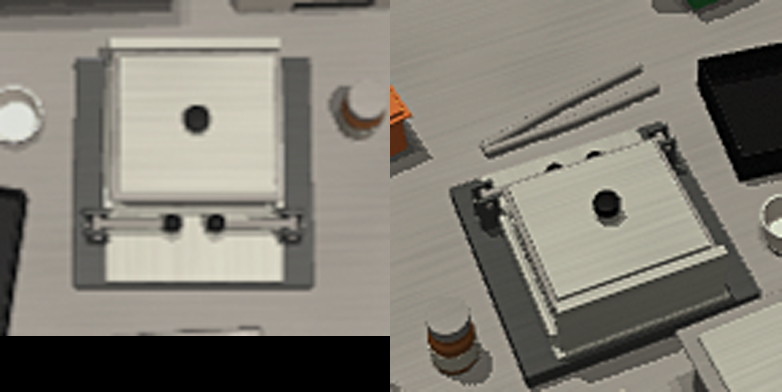

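Both levers lie level across the front (crop (172,223) and (214,223)), with their knobs within 1 mm of the locked position. The pan is flush and square, and the bystanders look unmoved.

```bash
python3 -c "
from h import *
bot.close_job();print(st())"
```

```text
the job is handed in; nothing more can be done
the job is handed in; nothing more can be done
```

The pan is home against the back stop, both latch levers are locked, and I handed the job in after about 32 s of robot time. No verdict is reported.

- **Pan:** I pushed its front wall with open fingers tilted 15° until the force rose to about 14 N at the stop. I had wanted a 30° tilt, but the arm could not reach it. One picture measurement put the pan knob at dock x = 21 mm (19 mm is fully home, about 2 mm calibration error). The pan looked flush and square to the stop.
- **Levers:** I pushed each over from outside with closed, vertical fingers, peaking at about 11 N sideways and 11 N vertical. Both snapped down, and their knobs measured within 1 mm of the locked position.
- **Bystanders:** The things nearest the dock looked unmoved in the last pictures; I did not measure any bystander.
- **After hand-in:** My last state read was refused because the job was already closed, so I have no reading from the final second. The arm was parked well clear, with no contact force.

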